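Clamp a spice jar in the labelling jig

ROBOT

A 6-joint arm with a two-finger parallel gripper is mounted at the origin on a cart in front of the work surface, level with it; the furniture and walls round the work are solid. World frame = base frame: x ahead of the robot, y to its left, z up, the work surface at z = 0. Lengths are in m, angles in rad, forces in N, time in s.
With the tool pointing down it reaches from about 0.35 to 0.975 m from the base axis. Payload 4.9 kg.
Tool frame: the origin (TCP) lies at the very end of the fingers, on their centre line; the grasp point (between the pads) lies 19 mm behind it (ctrl.pinch_z is the distance from the TCP to the grasp point, in m); z points along the fingers, y is the direction in which the jaws open and shut (so a half turn about z gives the same grasp; the last joint's range is limited). The gripper opens to 85 mm and grips with 20 to 120 N. Pads are 22 mm wide; open, the fingers measure 114 mm over their backs; the gripper's body (76 mm by 85 mm) begins 54 mm behind the grasp point. The pads swing forward as they close: fully open they stand 13 mm farther back than shut.
Start: joints at [1.06, 0.053, 1.613, -0, 1.476, -0.119], TCP at [0.239, 0.578, 0.231] pointing down, gripper open.
Joint ranges: [-3.01, 3.01], [-1.01, 2.22], [0.06, 2.58], [-1.02, 4.17], [0.09, 2.62], [-3.14, 3.14]. Speed limits (rad/s): [2.57, 2.57, 3.14, 3.14, 3.14, 3.14].

INTERFACE

Orientations are given as a rotation vector (axis times angle).
In Python, from station import ctrl gives the robot as it stands.
- The arm moves only by the tool carry_out, never from a script. Its argument "series" is a list of rows, each a list of 7 numbers: the shift along the world's x, y, z each as a share of 0.025 m, from -1 to 1, then the turn, a rotation vector about the world's x, y, z each as a share of 0.1 rad, from -1 to 1, then the opening, from 0 (shut) to 1 (fully open). A call has 1 to 12 rows; each row shifts and turns the commanded pose from where the row before left it; what a row does not reach is not made up. A row lasts 1/10 s, in which the tool goes at most 50 mm and 8.59 degrees, less where a joint would pass 70% of its speed; a pose out of reach is approached as far as the arm can. A call with a number of a shift or a turn outside -1 to 1 is refused whole. A call with a gripper value outside its range is refused whole. The fingers move at their own pace and stop on an object; "grip_force" is the grip in N (left out, the last holds). Time passes only in rows, so rows that do not move let the fingers close. It gives the time, the measured TCP pose, the force and the opening at its end, in the units of the state.
- ctrl.get_obs(): the state, without advancing time (a new reading comes with each control period).
- ctrl.get_image(name): name is "scene" or "side" or "wrist"; returns a dict with "frame" (384x512x3 uint8, blue, green, red), "fx", "fy", "cx", "cy" (pixels), "R" (3x3) and "t" (3): a world point X has camera coordinates R X + t; the wrist camera has in their place "hand_eye" (4x4, takes a point from camera to tool coordinates, whose origin is the TCP and whose axes are the flange's). Camera axes: x right, y down, z forward; pixel columns grow to the right and rows downward; lengths in m; the calibration is good to about 2 mm. A picture is of the moment at which its call begins: read the wrist's pose just before it. There is no depth.
- ctrl.finish_job(): hands the job in, once; it reports no verdict.
Trained networks look in a picture, given as the dict that the camera call returned (one of the last four; its "shot" number tells which), for a name from the list of things; names that differ only in an ending like _2 or _b are one class to them, and where a whole thing is asked for, a point or a joint stands for the part that bears it (a point fixed in the world has none). Each returns a list of dicts, best first, with "p" (0 to 1); they miss things now and then, are a little off and sometimes report something else, mostly with a low value. They report only what shows in the picture. A call takes as long as a camera call. They do not tell look-alikes from the thing itself.
- ctrl.trace(picture, name): "mask" (384x512 bool, what is visible of it) and "rect" ([left, top, width, height] as shares, 0 to 1, of the picture: columns of its width, rows of its height, round what is visible of it).
- ctrl.mark_of(picture, name): "position" ([column, row] as shares, 0 to 1, of the picture: columns of its width, rows of its height: a listed point, or the origin of a listed thing).
The state is a dict: "t": time; "q": joint angles; "dq": joint speeds; "effort": joint torques, N m; "tool_pos": TCP position; "tool_rot": TCP orientation; "contact_force": force on the tool from outside, world axes, zero at the start; "wrist_torque": the same for the moment, N m; "opening": finger opening in m.
Only numpy, scipy, OpenCV 4.12 (cv2) and the standard library are available. Lean on these libraries where they do the work, as an engineer would, in place of code of your own. Each camera call takes 0.05 s, during which the arm holds its last target.

TASK

Lay the spice jar that is lying on its side into the channel of the wooden labelling jig, black lid towards the toggle clamp, and slide it gently home against the end stop. Then push the clamp's handle down over centre until it locks and the pad holds the jar by its lid. Do not ram the jar or force the handle against its stop, and leave the other things where they are.

Things in the scene. Friction and masses are not known exactly. Their poses are not given: they have to be found in the camera images.
- jar: the spice jar lying on its side, lid end towards the robot's right: 46 x 46 mm square, 97 mm long, about 0.17 kg; the last 15 mm is a black lid of the same section. Origin at the centre of its bottom (glass) end; z runs level along the jar to the lid; upper side 23 mm above the origin. Grip across its width, high, nearer the bottom end: there the hand clears the raised clamp arm.
- jig: labelling jig, fixed: wooden board 110 x 270 x 16 mm (x, y, z) with a jar channel on its +y part and a steel toggle clamp on its -y part, all in line along y. Origin on the worktop under the board, 110 mm from its clamp end; z up. The jar lies on the board between two side rails, inner faces at x = +-27 mm, 10 mm wide, 10 mm high, y = 46 to 151 mm.
- jar_home (a point): where the jar's origin (centre of its bottom end) lies when the jar is home: jig x 0, y +132, z 39 mm, jar z axis along the jig's -y. The lid end then touches the end stop, a fixed wooden block 26 mm high above the board whose face is at jig y = +35 mm
- handle_pivot (a point): the clamp handle's pivot: jig x 0, y -45, z 85 mm. The handle has been bent by use: it stands up to 0.12 rad (13 mm at the grip) higher or lower than its joint value tells, not measured, so feel for it. Handle: straight round rod in the plane x = 0, pointing to the jig's -y; rubber grip 16 mm thick, 55 to 126 mm from the pivot
- clamp_arm_pivot (a point): the clamp arm's pivot: jig x 0, y -20, z 85 mm. Open, the arm stands upright, top 76 mm above the pivot, between jig y = -40 and +30 mm; as the handle goes down it swings towards +y and its sprung rubber pad (15 mm across) lands on the lid at about y = 42 mm
- clamp_handle (a joint): angle (rad) the handle has been pushed down: 0 open (handle about 1.14 rad above level), 0.96 dead centre, 1.00 at its stop (about 0.14 above level). Pressed square, 110 mm from the pivot, it resists with up to about 9 N, most at 0.6 to 0.8, less at dead centre. Let go before dead centre it springs back; beyond, it snaps to the stop and locks. The stop is rigid
- spare_jar: bystander: a second spice jar, the same size, standing upright on the worktop; origin at the centre of its underside
- label_roll: bystander: roll of brown paper labels, 62 mm across, 24 mm high; origin at the centre of its underside
- marker: bystander: marker pen, 135 mm long, 16 mm thick, lying in front; origin under its middle
- pinch_bowl_2: bystander: small white bowl, 68 mm across, 28 mm high, right of the jig; origin at the centre of its underside
Mind the look-alikes: they are no part of the job. What is shaped like the jar but purple or yellow is not meant.

How it is judged:
By the outcome, as a careful person would: the job done as asked, in the order asked, and still so for the second after the job is handed in, with the robot touching nothing.
It also fails if it takes over 51 s, if anything falls off the work surface, if the arm or the gripper's body presses on something with over 40 N, if the wrist force passes 120 N, or if a joint passes its speed limit or range.

## Working session

There is one attempt and no reset: what is moved stays moved. The work goes in short steps, Python scripts to look and compute and a tool call to move; the robot and the scene stay as the last step left them, time stands still between calls to the robot, and variables do not carry over. Pictures are saved under pics/ and viewed, and the job is handed in when it is done.

Besides the shell and the picture viewer there is one more tool, called after ">>>" in YAML: its name, and indented under it one key for each argument. carry_out: Moves the arm, as the interface text tells. Shift numbers are shares of 0.025 m and turn numbers shares of 0.1 rad, none past 1 either way. Its arguments: {"type":"object","properties":{"series":{"type":"array"},"grip_force":{"type":"number"}},"required":["series"]}

```bash
mkdir -p pics; ls
cat > h.py <<'E'
import numpy as np, cv2
from station import ctrl
from scipy.spatial.transform import Rotation as Ro
def cam(p):
    R=np.array(p["R"]);t=np.array(p["t"]);return R,t
def ray(p,u,v):
    R,t=cam(p);d=R.T@np.array([(u-p["cx"])/p["fx"],(v-p["cy"])/p["fy"],1]);return -R.T@t,d
def at_z(p,u,v,z):
    o,d=ray(p,u,v);return o+d*(z-o[2])/d[2]
def proj(p,X):
    R,t=cam(p);c=R@np.asarray(X,float)+t;return np.array([p["fx"]*c[0]/c[2]+p["cx"],p["fy"]*c[1]/c[2]+p["cy"]])
def tri(p1,a,p2,b):
    o1,d1=ray(p1,*a);o2,d2=ray(p2,*b)
    A=np.stack([d1,-d2],1);s=np.linalg.lstsq(A,o2-o1,rcond=None)[0]
    x1=o1+s[0]*d1;x2=o2+s[1]*d2;return (x1+x2)/2,np.linalg.norm(x1-x2)
E
python3 - <<'E'
from h import *
o=ctrl.get_obs();print({k:np.round(v,3) for k,v in o.items()})
ps={}
for n in("scene","side"):
    p=ctrl.get_image(n);ps[n]=p;cv2.imwrite(f"pics/{n}0.png",p["frame"])
    print(n,np.round(-np.array(p["R"]).T@p["t"],3),p["fx"])
    for nm in("jar","jig","jar_home","handle_pivot","clamp_arm_pivot","spare_jar","label_roll","marker","pinch_bowl_2"):
        for r in ctrl.mark_of(p,nm)[:3]:print(nm,round(r["p"],2),np.round(np.array(r["position"])*[512,384],1))
import pickle;pickle.dump(ps,open("ps.pkl","wb"))
E
```

```text
pics
{'t': np.float64(0.0), 'q': array([ 1.06 ,  0.053,  1.614, -0.   ,  1.476, -0.119]), 'dq': array([-0.   ,  0.002,  0.001, -0.001, -0.001,  0.   ]), 'effort': array([-2.0000e-03, -3.9366e+01, -3.7018e+01, -0.0000e+00,  7.0000e-03,
       -0.0000e+00]), 'tool_pos': array([0.238, 0.577, 0.23 ]), 'tool_rot': array([-6.110e-01, -3.081e+00,  3.000e-03]), 'contact_force': array([-0.74 , -0.558,  0.008]), 'wrist_torque': array([ 0.002, -0.005,  0.007]), 'opening': np.float64(0.085)}
scene [ 0.023 -0.436  1.557] 453.82102537399675
jar 0.8 [269.2 274. ]
jar 0.77 [250.9 163.5]
jar 0.64 [202.1 114.2]
jig 0.93 [294.9 221.8]
jig 0.34 [206.5 156.7]
handle_pivot 0.59 [307.1 218.1]
clamp_arm_pivot 0.74 [305.1 215.9]
spare_jar 0.85 [256.7 138.4]
label_roll 0.61 [203.2 153.4]
marker 0.58 [230.3 220.7]
pinch_bowl_2 0.58 [336.5 310. ]
side [0.57  1.162 1.027] 347.4275194679088
jar 0.85 [265.1 319.6]
jar 0.53 [245.3 244.3]
jar 0.52 [275.1 168.3]
jig 0.63 [234.7 192. ]
jar_home 0.57 [240.3 207.9]
handle_pivot 0.58 [227.6 167.4]
clamp_arm_pivot 0.69 [231.4 172.5]
clamp_arm_pivot 0.35 [241.1 206.7]
spare_jar 0.89 [214.7 273.4]
label_roll 0.47 [283.4 271.1]
marker 0.65 [286.1 209.9]
pinch_bowl_2 0.47 [242.4 144.4]
```

View pics/scene0.png

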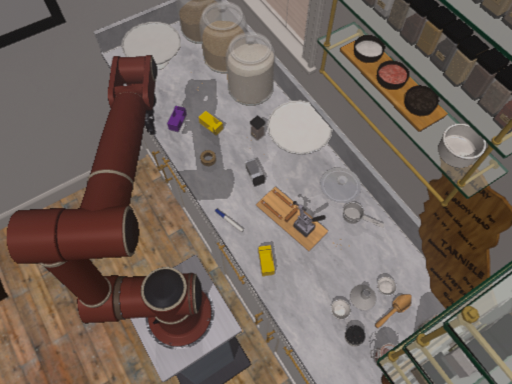

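View pics/side0.png

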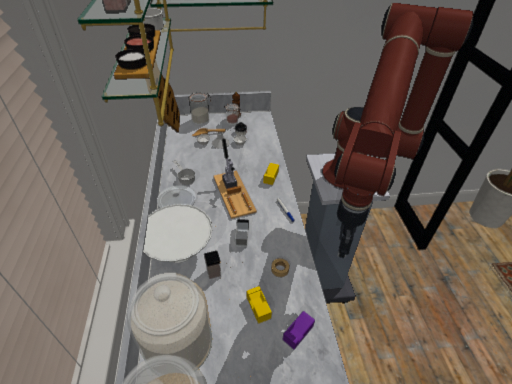

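Jar candidates in the scene picture:
- Purple at (177,118), yellow at (210,122) and yellow at (267,260) are look-alikes.
- The grey jar with a dark top at (258,127) stands upright, so it is the spare.
- The grey jar at (256,172), side (243,233), lies on its side with its black lid to the robot's right, so it fits the description.

I'll confirm this in an enlarged crop.

Run:
```python
from h import *
import pickle;ps=pickle.load(open("ps.pkl","rb"))
a=cv2.resize(ps["scene"]["frame"][105:255,225:345],None,fx=4,fy=4,interpolation=cv2.INTER_CUBIC)
b=cv2.resize(ps["side"]["frame"][130:280,170:300],None,fx=4,fy=4,interpolation=cv2.INTER_CUBIC)
cv2.imwrite("pics/c_a.png",a);cv2.imwrite("pics/c_b.png",b)
```

```text
(no output)
```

View pics/c_a.png

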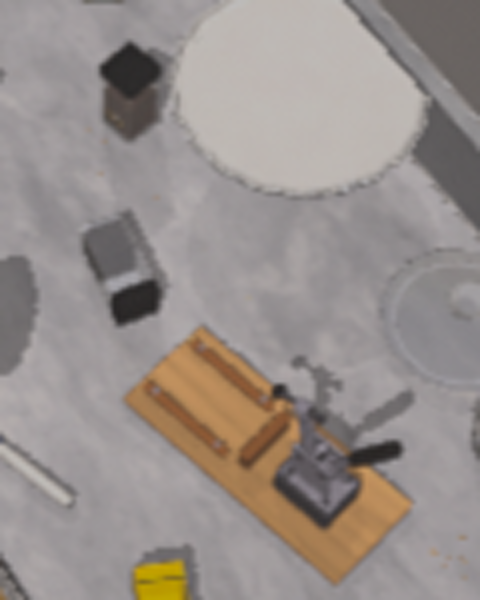

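View pics/c_b.png

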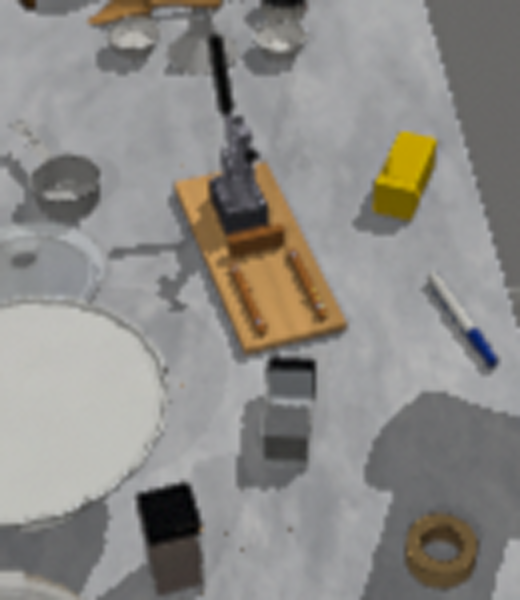

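Run:
```python
from h import *
import pickle;ps=pickle.load(open("ps.pkl","rb"))
s=ps["scene"];d=ps["side"]
print("jig scene")
for c in[(200,325),(125,398),(338,583),(412,503)]:
    print(np.round(at_z(s,225+c[0]/4,105+c[1]/4,.016),3))
print("jig side")
for c in[(247,353),(346,324),(265,165),(175,183)]:
    print(np.round(at_z(d,170+c[0]/4,130+c[1]/4,.016),3))
print("jar top scene")
for c in[(82,228),(128,212),(160,285),(120,325),(110,296)]:
    print(np.round(at_z(s,225+c[0]/4,105+c[1]/4,.046),3))
print("jar top side: lid top, glass")
for c in[(265,360),(316,360),(265,402),(315,398),(264,435),(307,435)]:
    print(np.round(at_z(d,170+c[0]/4,130+c[1]/4,.046),3))
w=ctrl.get_image("wrist");print(np.round(w["hand_eye"],3),w["fx"])
cv2.imwrite("pics/w0.png",w["frame"])
```

```text
jig scene
[0.541 0.228 0.016]
[0.437 0.201 0.016]
[ 0.499 -0.059  0.016]
[ 0.602 -0.032  0.016]
jig side
[0.538 0.239 0.016]
[0.436 0.21  0.016]
[ 0.498 -0.045  0.016]
[ 0.6   -0.024  0.016]
jar top scene
[0.493 0.366 0.046]
[0.541 0.358 0.046]
[0.522 0.272 0.046]
[0.466 0.256 0.046]
[0.475 0.287 0.046]
jar top side: lid top, glass
[0.522 0.277 0.046]
[0.474 0.282 0.046]
[0.527 0.329 0.046]
[0.48  0.329 0.046]
[0.531 0.368 0.046]
[0.492 0.372 0.046]
[[-0.001 -0.962 -0.274  0.07 ]
 [ 1.    -0.    -0.001  0.   ]
 [ 0.    -0.274  0.962 -0.142]
 [ 0.     0.     0.     1.   ]] 345.48945702570825
```

View pics/w0.png

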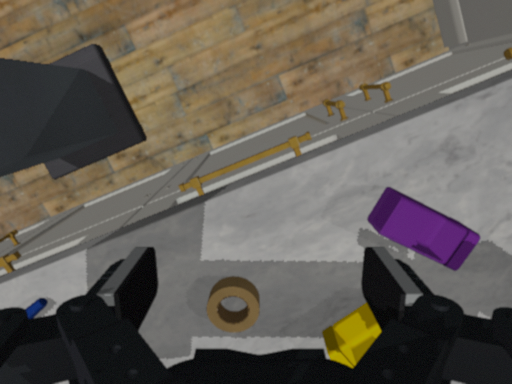

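The enlarged crops confirm the grey jar with the black lid at scene (256,172). I'm moving to a viewpoint where the wrist camera sees both the jar and the channel.

>>> carry_out:
  series:
    - [0.66,-0.9,0.13,0,0,-0.8,1]
    - [0.66,-0.9,0.13,0,0,-0.8,1]
    - [0.66,-0.9,0.13,0,0,-0.8,1]
    - [0.66,-0.9,0.13,0,0,-0.8,1]
    - [0.66,-0.9,0.13,0,0,-0.8,1]
    - [0.66,-0.9,0.13,0,0,-0.8,1]
    - [0.66,-0.9,0.13,0,0,-0.8,1]
    - [0.66,-0.9,0.13,0,0,-0.8,1]
    - [0.66,-0.9,0.13,0,0,-0.8,1]
    - [0.66,-0.9,0.13,0,0,-0.8,1]
    - [0.66,-0.9,0.13,0,0,-0.8,1]
    - [0.66,-0.9,0.13,0,0,-0.8,1]

```text
t: 2.25
tool_pos: [0.4372, 0.3067, 0.2706]
tool_rot: [1.969, 2.448, 0.001]
contact_force: [-0.3, 0.0, 0.1]
opening: 0.0855
```

>>> carry_out:
  series:
    - [0.66,-0.9,0.13,0,0,-0.8,1]
    - [0.66,-0.9,0.13,0,0,-0.8,1]
    - [0.66,-0.9,0.13,0,0,-0.8,1]
    - [0.66,-0.9,0.13,0,0,-0.8,1]
    - [0,0,0,0,0,0,1]
    - [0,0,0,0,0,0,1]

```text
t: 2.85
tool_pos: [0.5027, 0.2175, 0.2833]
tool_rot: [-2.331, -2.106, -0.0]
contact_force: [-0.1, 0.5, 1.2]
opening: 0.0852
```

```bash
cat >> h.py <<'E'
def wrist(name):
    o=ctrl.get_obs();p=ctrl.get_image("wrist")
    T=np.eye(4);T[:3,:3]=Ro.from_rotvec(o["tool_rot"]).as_matrix();T[:3,3]=o["tool_pos"]
    C=T@np.array(p["hand_eye"]);p["R"]=C[:3,:3].T;p["t"]=-C[:3,:3].T@C[:3,3]
    cv2.imwrite(f"pics/{name}.png",cv2.resize(p["frame"],None,fx=1.5,fy=1.5,interpolation=cv2.INTER_CUBIC))
    import pickle;pickle.dump(p,open(name+".pkl","wb"))
    M=T[:3,:3];print("tcp",np.round(o["tool_pos"],4),"toolx ang",round(np.degrees(np.arctan2(M[1,0],M[0,0])),2),"z",np.round(M[:,2],4),"t",o["t"],"q",np.round(o["q"],2),"F",np.round(o["contact_force"],2))
    return p
E
python3 - <<'E'
from h import *
p=wrist("w1")
for n in("jar","jig","jar_home","handle_pivot"):
    for r in ctrl.mark_of(p,n)[:2]:print(n,r["p"],np.array(r["position"])*[512,384])
E
```

```text
tcp [0.5027 0.2175 0.2833] toolx ang 84.2 z [-3.e-04  4.e-04 -1.e+00] t 2.85 q [ 0.27 -0.16  1.73  0.    1.57  0.37] F [-0.06  0.5   1.22]
jar 0.83 [254.8224   9.9072]
jar 0.66 [152.0128 354.3936]
jig 0.74 [290.0992 259.392 ]
jar_home 0.84 [248.576  178.5984]
handle_pivot 0.56 [304.1792 329.5104]
```

View pics/w1.png

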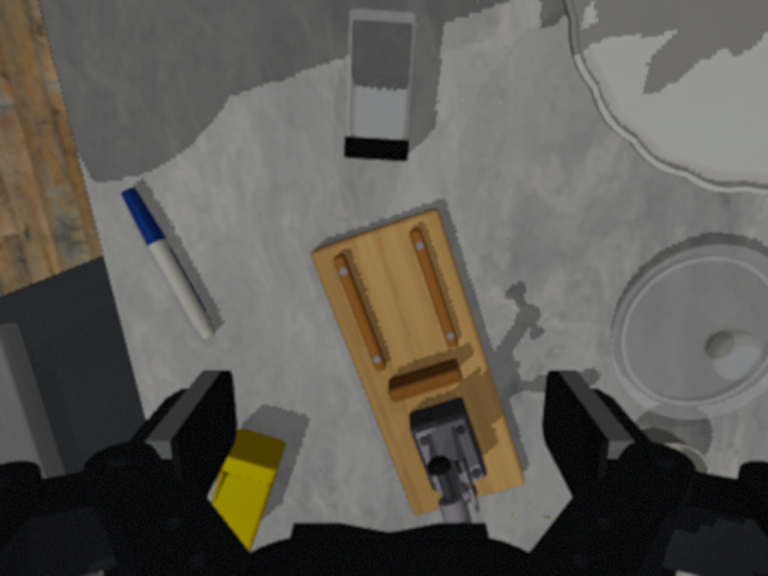

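Run:
```python
from h import *
import pickle;p=pickle.load(open("w1.pkl","rb"))
f=lambda L,z:np.array([at_z(p,(c[0]+.5)/1.5-.5,(c[1]+.5)/1.5-.5,z)[:2] for c in L])
b=f([(312,250),(436,208),(523,480),(418,514)],.016);print("board",np.round(b,4))
from scipy.optimize import least_squares
m=np.array([(-.055,.16),(.055,.16),(.055,-.11),(-.055,-.11)])
def R2(a):return np.array([[np.cos(a),-np.sin(a)],[np.sin(a),np.cos(a)]])
r=least_squares(lambda v:((m@R2(v[2]).T+v[:2])-b).ravel(),[.52,.07,.23]);print("jig",r.x,np.round(r.fun,4))
rl=f([(340,258),(382,366),(418,231),(452,344)],.026);print("rail tops jig coords",np.round((rl-r.x[:2])@R2(r.x[2]),4))
for z,nm in((.046,"top"),(0.,"bot")):
    print(nm,np.round(f([(349,10),(415,12),(408,160),(345,156),(345,137),(409,140)],z),4))
im=cv2.resize(p["frame"][0:120,215:300],None,fx=5,fy=5,interpolation=cv2.INTER_CUBIC);cv2.imwrite("pics/c2.png",im)
```

```text
board [[ 0.4384  0.2081]
 [ 0.5403  0.2315]
 [ 0.6006 -0.0249]
 [ 0.5015 -0.0521]]
jig [0.52607044 0.0663339  0.23606856] [-0.0033  0.001   0.0018  0.0033  0.0046 -0.0028 -0.0032 -0.0014]
rail tops jig coords [[-0.0315  0.1465]
 [-0.0312  0.0483]
 [ 0.0334  0.1464]
 [ 0.03    0.0477]]
top [[0.4909 0.3714]
 [0.5341 0.3657]
 [0.5208 0.2715]
 [0.4766 0.2788]
 [0.4782 0.2917]
 [0.5228 0.2851]]
bot [[0.4887 0.3816]
 [0.5372 0.3753]
 [0.5223 0.2697]
 [0.4727 0.2778]
 [0.4745 0.2923]
 [0.5245 0.2849]]
```

View pics/c2.png

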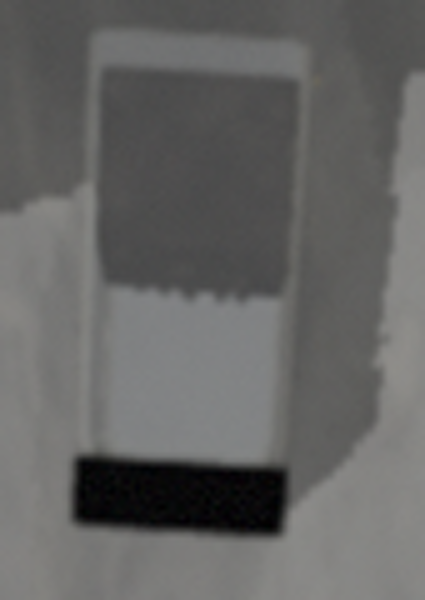

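The w1 picture shows the jar at about (380,85) with its lid facing down the image. The jig's channel is at (395,300) and the end stop at (425,380). My estimates are jig (0.526, 0.066), yaw about 0.233, and jar centre (0.506, 0.322), yaw about 0.147. I'm moving above the grasp point.

>>> carry_out:
  series:
    - [0.05,0.98,-0.6,0,0,-0.09,1]
    - [0.05,0.98,-0.6,0,0,-0.09,1]
    - [0.05,0.98,-0.6,0,0,-0.09,1]
    - [0.04,0.98,-0.6,0,0,-0.09,1]
    - [0.04,0.98,-0.6,0,0,-0.09,1]
    - [0,0,-1,0,0,0,1]
    - [0,0,-1,0,0,0,1]
    - [0,0,-1,0,0,0,1]
    - [0,0,-1,0,0,0,1]
    - [0,0,0,0,0,0,1]
    - [0,0,0,0,0,0,1]

```text
t: 4.2
tool_pos: [0.5079, 0.3405, 0.1083]
tool_rot: [-2.377, -2.054, 0.001]
contact_force: [0.3, 0.1, 2.2]
opening: 0.0854
```

Run:
```python
from h import *
p=wrist("w2")
g=np.array([.5056,.3219]);d=np.array([.146,.989]);n=np.array([.989,-.146])
im=cv2.imread("pics/w2.png")
for a in(-.0485,.0485):
  for b in(-.023,.023):
    u=proj(p,[*(g+a*d+b*n),.046]);cv2.circle(im,tuple(int(x) for x in (u+.5)*1.5-.5),3,(0,0,255),-1)
cv2.imwrite("pics/w2.png",im)
```

```text
tcp [0.5079 0.3405 0.1083] toolx ang 81.68 z [-8.e-04 -3.e-04 -1.e+00] t 4.2 q [0.47 0.13 1.75 0.   1.27 0.61] F [0.28 0.08 2.23]
```

View pics/w2.png

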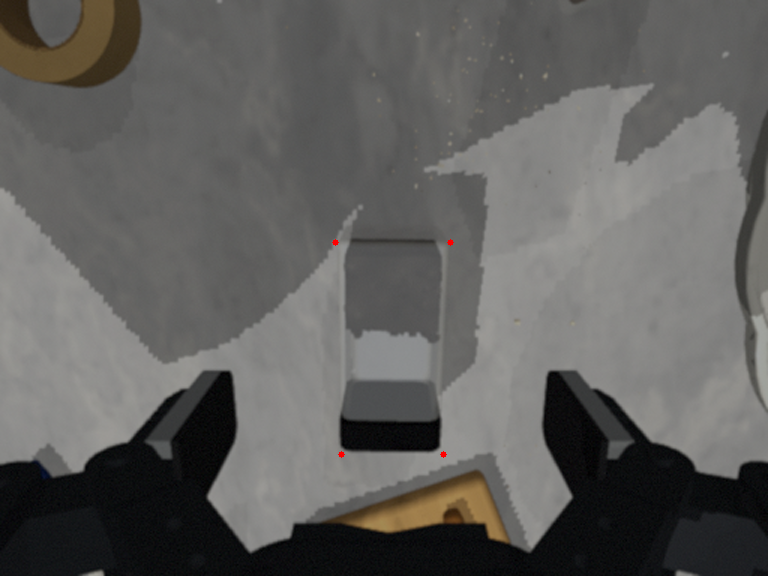

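The w2 picture shows the jar centred between the fingers (jar x about 393 px, fingers centred at about 390 px), and the predicted corners agree. I'm descending and closing.

>>> carry_out:
  series:
    - [0,0,-1,0,0,0,1]
    - [0,0,-1,0,0,0,1]
    - [0,0,-1,0,0,0,1]
    - [0,0,-0.6,0,0,0,1]
    - [0,0,0,0,0,0,1]
    - [0,0,0,0,0,0,0]
    - [0,0,0,0,0,0,0]
    - [0,0,0,0,0,0,0]
    - [0,0,0,0,0,0,0]
    - [0,0,0,0,0,0,0]
    - [0,0,0,0,0,0,0]
  grip_force: 35

```text
t: 5.35
tool_pos: [0.5097, 0.3409, 0.0204]
tool_rot: [2.377, 2.053, 0.005]
contact_force: [-1.3, 0.1, 6.1]
opening: 0.0454
```

Run:
```python
from h import *
p=wrist("w3");print(ctrl.get_obs()["opening"])
```

```text
tcp [0.5097 0.3409 0.0204] toolx ang 81.63 z [ 0.0027  0.0015 -1.    ] t 5.35 q [0.47 0.24 1.78 0.   1.12 0.61] F [-1.3   0.05  6.09]
0.04525719249649492
```

View pics/w3.png

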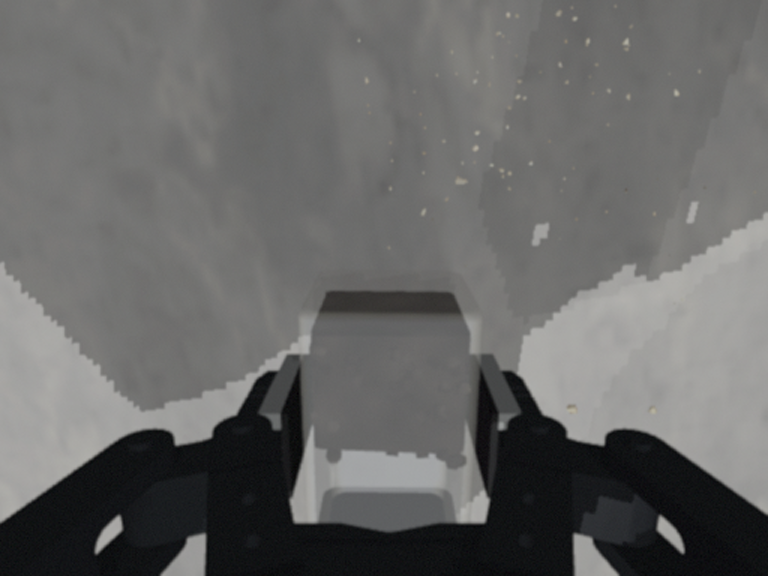

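>>> carry_out:
  series:
    - [0,0,0.5,0,0,0,0]
    - [0,0,0.9,0,0,0,0]
    - [0,0,0.9,0,0,0,0]
    - [0,0,0.9,0,0,0,0]
    - [-0.05,-0.81,0,0,0,0.47,0]
    - [-0.05,-0.81,0,0,0,0.47,0]
    - [-0.05,-0.81,0,0,0,0.48,0]
    - [-0.05,-0.81,0,0,0,0.48,0]
    - [-0.05,-0.81,0,0,0,0.47,0]
    - [-0.05,-0.81,0,0,0,0.47,0]
    - [-0.06,-0.81,0,0,0,0.48,0]
    - [-0.06,-0.81,0,0,0,0.48,0]

```text
t: 6.6
tool_pos: [0.4972, 0.1772, 0.0983]
tool_rot: [-1.944, -2.467, 0.001]
contact_force: [1.0, -0.1, -2.3]
opening: 0.0453
```

>>> carry_out:
  series:
    - [0,0,0,0,0,0,0]
    - [0,0,0,0,0,0,0]

```text
t: 6.8
tool_pos: [0.4977, 0.178, 0.0984]
tool_rot: [-1.949, -2.464, -0.0]
contact_force: [0.5, 0.0, -2.8]
opening: 0.0452
```

Run:
```python
from h import *
p=wrist("w4");print(ctrl.get_obs()["opening"])
s=ctrl.get_image("side");cv2.imwrite("pics/s4.png",cv2.resize(s["frame"][130:280,170:300],None,fx=4,fy=4,interpolation=cv2.INTER_CUBIC))
```

```text
tcp [0.4977 0.178  0.0984] toolx ang 103.32 z [-2.e-04  4.e-04 -1.e+00] t 6.8 q [ 0.2  -0.06  1.95  0.    1.25 -0.03] F [ 0.53  0.01 -2.82]
0.04565204413235238
```

View pics/w4.png

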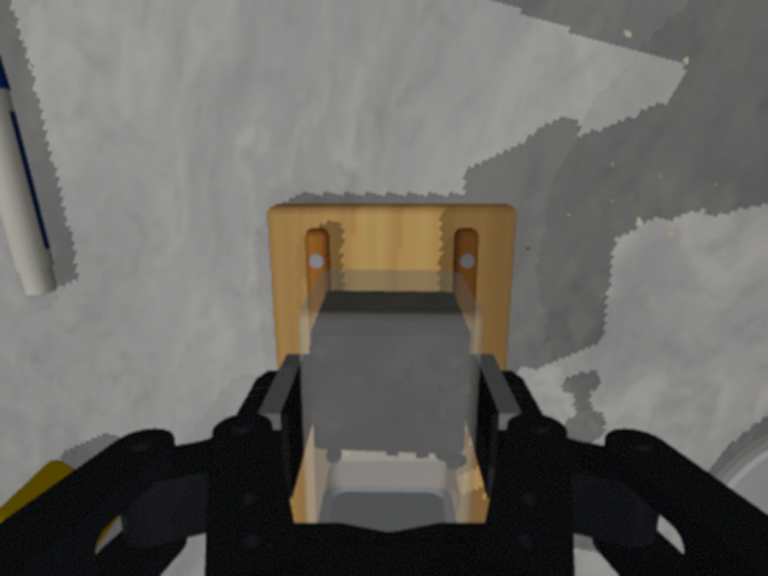

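View pics/s4.png

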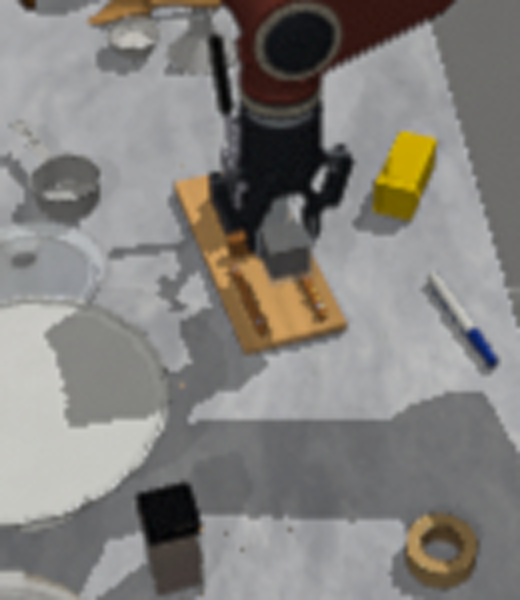

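Run:
```python
from h import *
import pickle;p=pickle.load(open("w4.pkl","rb"))
print(p["cx"],p["cy"])
tcp=np.array([.4977,.178]);a=np.radians(103.32);ex=np.array([np.cos(a),np.sin(a)]);ey=np.array([np.sin(a),-np.cos(a)])
for nm,c,z in[("railL",(316,261),.026),("railR",(466,261),.026),("railtopL",(317,229),.026),("bdL",(269,207),.016),("bdR",(515,207),.016),("bdL2",(277,350),.016),("bdR2",(508,350),.016),("jarL",(301,310),.124),("jarR",(481,310),.124),("jarEnd",(390,292),.124),("jarEnd outer",(390,272),.124),("jarEndbase",(390,292),.078)]:
    X=at_z(p,(c[0]+.5)/1.5-.5,(c[1]+.5)/1.5-.5,z)[:2];print(nm,np.round(X,4),"along",round((X-tcp)@ex,4),"lat",round((X-tcp)@ey,4))
```

```text
259.3000066878235 191.17609635721544
railL [0.462  0.1905] along 0.0204 lat -0.0319
railR [0.5239 0.2051] along 0.0204 lat 0.0317
railtopL [0.4598 0.204 ] along 0.0341 lat -0.0309
bdL [0.4368 0.2067] along 0.042 lat -0.0526
bdR [0.54   0.2311] along 0.0419 lat 0.0534
bdL2 [0.4516 0.142 ] along -0.0244 lat -0.0532
bdR2 [0.5564 0.1667] along -0.0245 lat 0.0545
jarL [0.4694 0.2033] along 0.0312 lat -0.0217
jarR [0.5108 0.2131] along 0.0312 lat 0.0208
jarEnd [0.4888 0.2125] along 0.0356 lat -0.0007
jarEnd outer [0.4877 0.2172] along 0.0404 lat -0.0007
jarEndbase [0.492  0.1993] along 0.022 lat -0.0006
```

The jar is centred over the channel to within 1 mm and its yaw is aligned: rails at 316 and 466 px, jar centre at 391 px. I'm lowering it and feeling for the board.

>>> carry_out:
  series:
    - [0,0,-0.8,0,0,0,0]
    - [0,0,-0.8,0,0,0,0]
    - [0,0,-0.6,0,0,0,0]
    - [0,0,-0.08,0,0,0,0]
    - [0,0,0,0,0,0,0]
    - [0,0,0,0,0,0,0]

```text
t: 7.5
tool_pos: [0.4987, 0.1785, 0.0423]
tool_rot: [1.946, 2.465, 0.002]
contact_force: [0.6, -0.1, -1.5]
opening: 0.0453
```

>>> carry_out:
  series:
    - [0,0,-0.06,0,0,0,0]
    - [0,0,0,0,0,0,0]

```text
t: 7.7
tool_pos: [0.4984, 0.1782, 0.0405]
tool_rot: [1.946, 2.465, 0.002]
contact_force: [-0.7, 0.2, -2.0]
opening: 0.0454
```

>>> carry_out:
  series:
    - [0,0,-0.06,0,0,0,0]
    - [0,0,0,0,0,0,0]

```text
t: 7.9
tool_pos: [0.4978, 0.1781, 0.0383]
tool_rot: [-1.947, -2.466, 0.0]
contact_force: [-0.4, -0.7, -2.0]
opening: 0.0455
```

>>> carry_out:
  series:
    - [0,0,-0.05,0,0,0,0]
    - [0,0,0,0,0,0,0]

```text
t: 8.1
tool_pos: [0.4977, 0.1781, 0.0369]
tool_rot: [-1.947, -2.465, 0.0]
contact_force: [0.4, -0.1, -1.3]
opening: 0.0454
```

>>> carry_out:
  series:
    - [0,0,-0.04,0,0,0,0]
    - [0,0,0,0,0,0,0]

```text
t: 8.3
tool_pos: [0.4981, 0.1781, 0.0364]
tool_rot: [1.947, 2.466, 0.0]
contact_force: [-1.7, -0.7, 0.7]
opening: 0.0454
```

It's on the board: the z force rose from -2 to +0.7 N at the expected height. I'm now sliding gently along jig -y.

>>> carry_out:
  series:
    - [0.02,-0.08,0,0,0,0,0]
    - [0.02,-0.08,0,0,0,0,0]
    - [0.02,-0.08,0,0,0,0,0]
    - [0,0,0,0,0,0,0]

```text
t: 8.7
tool_pos: [0.4999, 0.172, 0.0364]
tool_rot: [1.947, 2.465, 0.001]
contact_force: [-0.3, 0.7, 1.0]
opening: 0.0454
```

>>> carry_out:
  series:
    - [0.02,-0.06,0,0,0,0,0]
    - [0.01,-0.06,0,0,0,0,0]
    - [0,0,0,0,0,0,0]

```text
t: 9.0
tool_pos: [0.5005, 0.1691, 0.0364]
tool_rot: [1.947, 2.465, 0.001]
contact_force: [-0.2, 1.4, 2.4]
opening: 0.0455
```

>>> carry_out:
  series:
    - [0.02,-0.06,0,0,0,0,0]
    - [0.01,-0.06,0,0,0,0,0]
    - [0,0,0,0,0,0,0]

```text
t: 9.3
tool_pos: [0.5012, 0.1661, 0.0364]
tool_rot: [1.947, 2.465, 0.001]
contact_force: [-0.9, 2.2, 3.6]
opening: 0.0454
```

>>> carry_out:
  series:
    - [0.01,-0.06,0.01,0,0,0,0]
    - [0,0,0,0,0,0,0]

```text
t: 9.5
tool_pos: [0.5013, 0.1645, 0.0364]
tool_rot: [1.947, 2.465, 0.0]
contact_force: [-0.5, 2.5, 2.9]
opening: 0.0452
```

>>> carry_out:
  series:
    - [0.02,-0.06,0,0,0,0,0]
    - [0,0,0,0,0,0,0]

```text
t: 9.7
tool_pos: [0.5016, 0.1635, 0.0364]
tool_rot: [-1.947, -2.465, -0.001]
contact_force: [-1.0, 4.2, 4.1]
opening: 0.0453
```

>>> carry_out:
  series:
    - [0.01,-0.06,0,0,0,0,0]
    - [0,0,0,0,0,0,0]

```text
t: 9.9
tool_pos: [0.5015, 0.1634, 0.0364]
tool_rot: [-1.945, -2.463, -0.004]
contact_force: [-1.8, 11.5, 4.3]
opening: 0.0451
```

Contact with the stop: no more travel and the along-axis force rises to about 11 N. I'll ease off, release and go straight up.

>>> carry_out:
  series:
    - [-0.01,0.04,0,0,0,0,0]
    - [0,0,0,0,0,0,0.62]
    - [0,0,0,0,0,0,0.75]
    - [0,0,0,0,0,0,0.75]
    - [0,0,0,0,0,0,0.75]
    - [0,0,0,0,0,0,0.75]

```text
t: 10.5
tool_pos: [0.5015, 0.1623, 0.0361]
tool_rot: [-1.947, -2.465, 0.001]
contact_force: [0.1, 0.1, 0.3]
opening: 0.0643
```

>>> carry_out:
  series:
    - [0,0,0.3,0,0,0,0.75]
    - [0,0,0.6,0,0,0,0.75]
    - [0,0,1,0,0,0,0.75]
    - [0,0,1,0,0,0,0.75]
    - [0,0,1,0,0,0,0.75]
    - [0,0,1,0,0,0,0.75]
    - [0,0,1,0,0,0,0.75]
    - [0,0,1,0,0,0,0.75]
    - [0,0,1,0,0,0,0.75]
    - [0,0,0,0,0,0,0]
    - [0,0,0,0,0,0,0]

```text
t: 11.6
tool_pos: [0.502, 0.1627, 0.2353]
tool_rot: [1.946, 2.464, 0.003]
contact_force: [-0.2, 0.2, -0.2]
opening: 0.0359
```

Run:
```python
from h import *
p=wrist("w5")
s=ctrl.get_image("side");cv2.imwrite("pics/s5.png",cv2.resize(s["frame"][130:280,170:300],None,fx=4,fy=4,interpolation=cv2.INTER_CUBIC))
import pickle;pickle.dump(s,open("s5.pkl","wb"))
```

```text
tcp [0.502  0.1627 0.2353] toolx ang 103.41 z [ 2.6e-03  4.0e-04 -1.0e+00] t 11.6 q [ 0.17 -0.19  1.83 -0.    1.49 -0.06] F [-0.16  0.21 -0.17]
```

View pics/w5.png

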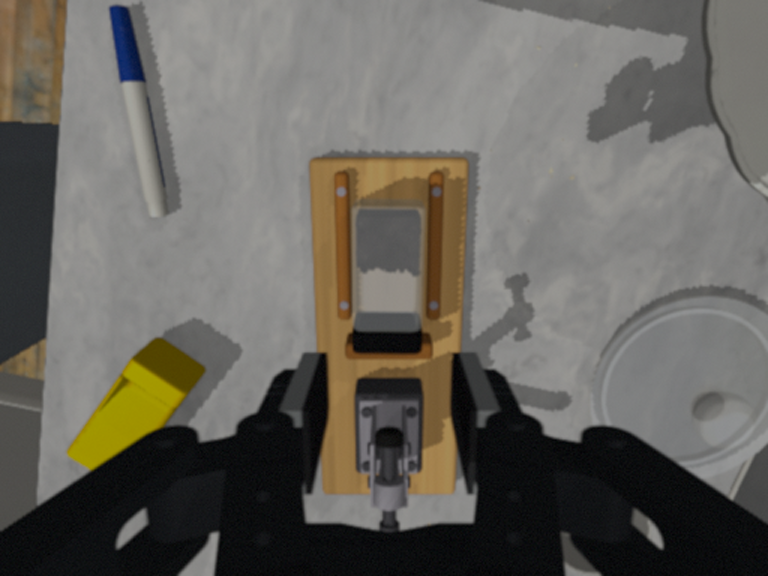

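View pics/s5.png

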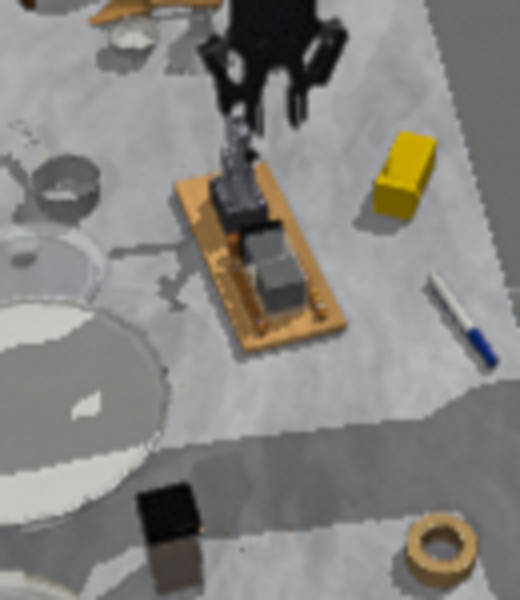

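The w5 and s5 pictures show the jar in the channel, lid against the end stop (lid at 388,335; stop at 388,350). I'll refit the jig and measure the true handle angle from the first pictures.

Run:
```python
from h import *
import pickle;p=pickle.load(open("w5.pkl","rb"));ps=pickle.load(open("ps.pkl","rb"))
from scipy.optimize import least_squares
f=lambda L,z:np.array([at_z(p,(c[0]+.5)/1.5-.5,(c[1]+.5)/1.5-.5,z)[:2] for c in L])
b=f([(310,157),(468,157),(456,493),(325,493)],.016)
m=np.array([(-.055,.16),(.055,.16),(.055,-.11),(-.055,-.11)])
def R2(a):return np.array([[np.cos(a),-np.sin(a)],[np.sin(a),np.cos(a)]])
r=least_squares(lambda v:((m@R2(v[2]).T+v[:2])-b).ravel(),[.52,.07,.23]);print("jig",r.x,np.round(r.fun,4))
rl=f([(341,191),(344,306),(436,191),(433,306)],.026);print("rail screws jig",np.round((rl-r.x[:2])@R2(r.x[2]),4))
st=f([(348,343),(431,343)],.042);print("stop back-top",np.round((st-r.x[:2])@R2(r.x[2]),4))
J=np.array([.526,.0663]);
for J,yaw in((np.array([.526,.0663]),.233),(r.x[:2],r.x[2])):
  for th in(1.02,1.14,1.26):
    for n,px in(("scene",(225+400/4,105+448/4)),("side",(170+214/4,130+37/4))):
      X=[*(J+R2(yaw)@np.array([0,-.045-.126*np.cos(th)])),.085+.126*np.sin(th)]
      print(round(yaw,3),th,n,np.round(proj(ps[n],X),1),"seen",px)
x,e=tri(ps["scene"],(225+398/4,105+450/4),ps["side"],(170+214/4,130+38/4));print("tip tri",x,e,(x[:2]-r.x[:2])@R2(r.x[2]))
# second point: lower end of grip
x,e=tri(ps["scene"],(225+352/4,105+460/4),ps["side"],(170+227/4,130+112/4));print("grip low",x,e,(x[:2]-r.x[:2])@R2(r.x[2]))
s=pickle.load(open("s5.pkl","rb"))
for n,P in(("scene",ps["scene"]),):
  pass
cv2.imwrite("pics/h1.png",cv2.resize(ps["scene"]["frame"][185:260,270:350],None,fx=8,fy=8,interpolation=cv2.INTER_CUBIC))
cv2.imwrite("pics/h2.png",cv2.resize(ps["side"]["frame"][130:190,200:260],None,fx=9,fy=9,interpolation=cv2.INTER_CUBIC))
```

```text
jig [0.52556129 0.06555964 0.23721007] [-0.0018  0.0011  0.0012  0.0022  0.0016 -0.001  -0.001  -0.0023]
rail screws jig [[-0.0324  0.1367]
 [-0.0326  0.0558]
 [ 0.0312  0.1364]
 [ 0.0308  0.0555]]
stop back-top [[-0.0291  0.034 ]
 [ 0.0285  0.0337]]
0.233 1.02 scene [325.2 219.8] seen (325.0, 217.0)
0.233 1.02 side [222.4 140. ] seen (223.5, 139.25)
0.233 1.14 scene [322.4 216.3] seen (325.0, 217.0)
0.233 1.14 side [223.2 140.3] seen (223.5, 139.25)
0.233 1.26 scene [319.4 212.9] seen (325.0, 217.0)
0.233 1.26 side [224.2 141.1] seen (223.5, 139.25)
0.237 1.02 scene [325.3 219.9] seen (325.0, 217.0)
0.237 1.02 side [222.4 139.9] seen (223.5, 139.25)
0.237 1.14 scene [322.5 216.4] seen (325.0, 217.0)
0.237 1.14 side [223.2 140.2] seen (223.5, 139.25)
0.237 1.26 scene [319.5 213.1] seen (325.0, 217.0)
0.237 1.26 side [224.2 141. ] seen (223.5, 139.25)
tip tri [ 0.54926428 -0.03561587  0.19963937] 0.0045174007966595495 [-0.00073617 -0.10391233]
grip low [ 0.53932369 -0.00119411  0.12866725] 0.0014124380765179168 [-0.00230956 -0.06811851]
```

View pics/h1.png

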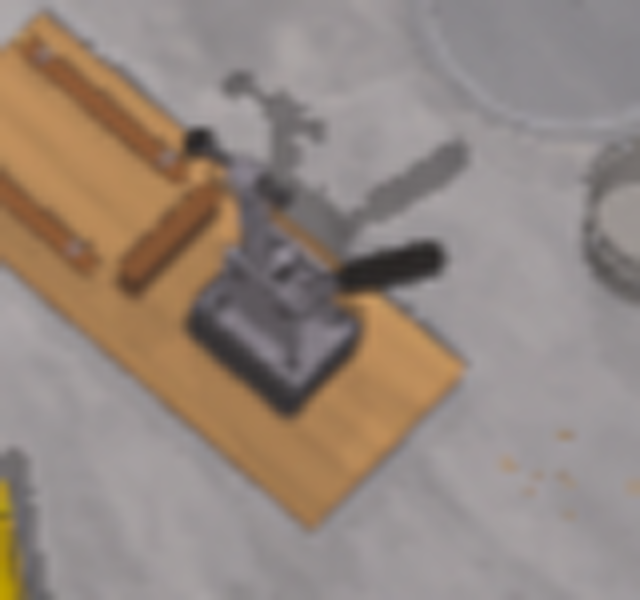

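View pics/h2.png

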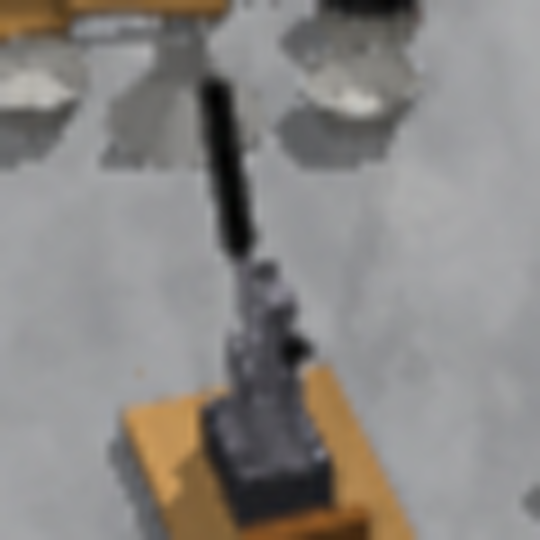

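>>> carry_out:
  series:
    - [0.21,-0.89,-0.25,0,0,0,0]
    - [0.21,-0.89,-0.25,0,0,0,0]
    - [0.21,-0.89,-0.25,0,0,0,0]
    - [0.21,-0.89,-0.25,0,0,0,0]
    - [0.21,-0.89,-0.25,0,0,0,0]
    - [0.21,-0.88,-0.25,0,0,0,0]
    - [0.21,-0.88,-0.25,0,0,0,0]
    - [0,0,0,0,0,0,0]
    - [0,0,0,0,0,0,0]

```text
t: 12.6
tool_pos: [0.5375, 0.0074, 0.1886]
tool_rot: [-1.946, -2.462, 0.002]
contact_force: [-0.2, 0.9, 1.0]
opening: -0.0002
```

```bash
cat >> h.py <<'E'
JO=np.array([.5249,.0656]);JY=.235
EX=np.array([np.cos(JY),np.sin(JY)]);EY=np.array([-np.sin(JY),np.cos(JY)])
def injig(x):
    d=np.asarray(x)[:2]-JO;return np.array([d@EX,d@EY,x[2]])
def tcp_for(th,r=.110,w=.011):
    y=-.045-r*np.cos(th)+.008*np.sin(th)+w; z=.085+r*np.sin(th)+.008*np.cos(th);return np.array([*(JO+EY*y),z])
E
python3 - <<'E'
from h import *
p=wrist("w6");o=ctrl.get_obs();print("jig",injig(o["tool_pos"]),o["opening"])
for n in("scene","side"):
    s=ctrl.get_image(n)
    u=proj(s,[*(JO+EY*-.09),.18]).astype(int)
    c=s["frame"][max(0,u[1]-50):u[1]+50,max(0,u[0]-65):u[0]+65];cv2.imwrite(f"pics/{n}6.png",cv2.resize(c,None,fx=6,fy=6,interpolation=cv2.INTER_CUBIC))
for th in np.arange(1.25,-.01,-.1):print(round(th,2),np.round(tcp_for(th),4))
E
```

```text
tcp [0.5375 0.0074 0.1886] toolx ang 103.35 z [-2.9e-03  9.0e-04 -1.0e+00] t 12.6 q [-0.12 -0.13  1.86  0.    1.41 -0.36] F [-0.21  0.91  0.97]
jig [-0.000895   -0.05917834  0.18914986] 0.0003458311066670614
1.25 [0.5391 0.0062 0.1919]
1.15 [ 0.5416 -0.0041  0.1887]
1.05 [ 0.5439 -0.0139  0.1844]
0.95 [ 0.5462 -0.0234  0.1791]
0.85 [ 0.5483 -0.0322  0.1729]
0.75 [ 0.5503 -0.0404  0.1658]
0.65 [ 0.5521 -0.0479  0.1579]
0.55 [ 0.5537 -0.0546  0.1493]
0.45 [ 0.5551 -0.0604  0.14  ]
0.35 [ 0.5562 -0.0653  0.1302]
0.25 [ 0.5572 -0.0692  0.12  ]
0.15 [ 0.5579 -0.0721  0.1093]
0.05 [ 0.5583 -0.0739  0.0985]
```

View pics/scene6.png

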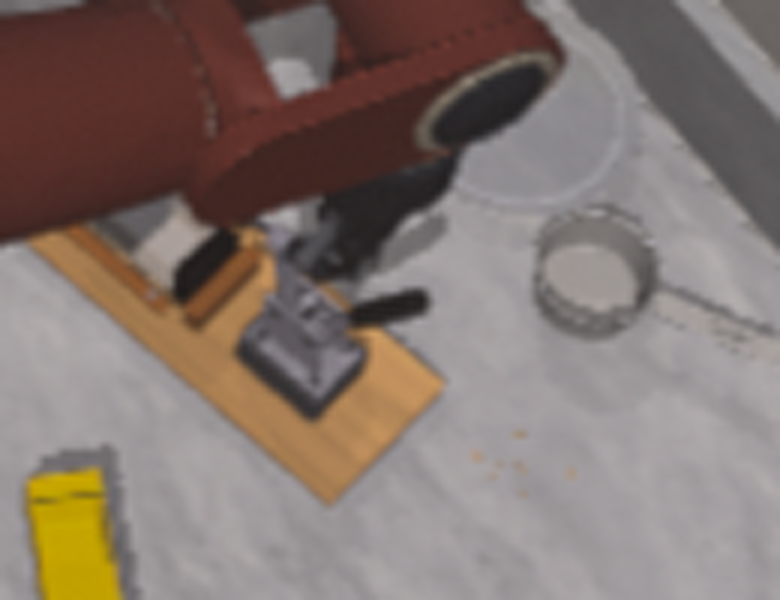

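View pics/side6.png

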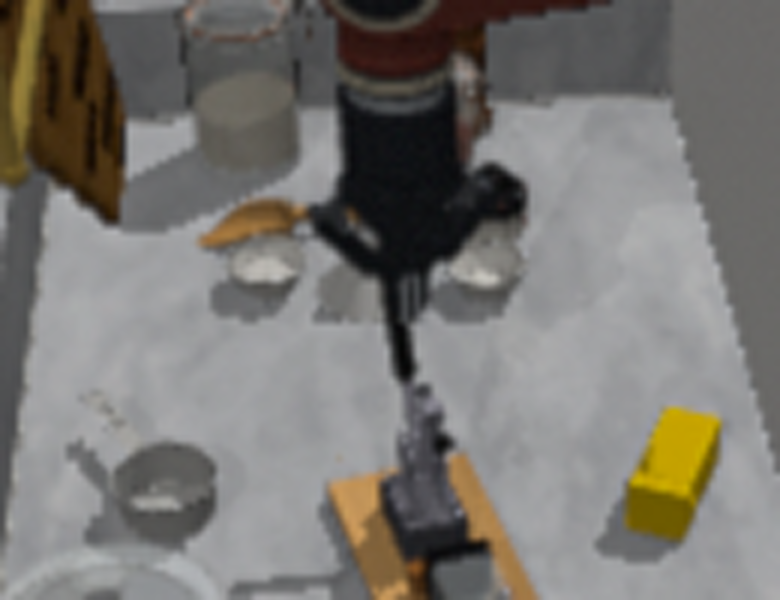

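>>> carry_out:
  series:
    - [0.04,-0.1,0,0,0,0,0]
    - [0.04,-0.1,0,0,0,0,0]
    - [0.04,-0.1,0,0,0,0,0]
    - [0.04,-0.1,0,0,0,0,0]
    - [0,0,0,0,0,0,0]

```text
t: 13.25
tool_pos: [0.5426, -0.0029, 0.1901]
tool_rot: [1.947, 2.465, 0.0]
contact_force: [-0.3, 0.2, 0.3]
opening: -0.0001
```

>>> carry_out:
  series:
    - [0.02,-0.08,-0.03,0,0,0,0]
    - [0.02,-0.08,-0.03,0,0,0,0]
    - [0,0,0,0,0,0,0]

```text
t: 13.55
tool_pos: [0.5433, -0.0068, 0.1883]
tool_rot: [-1.947, -2.465, 0.0]
contact_force: [-0.5, 0.5, -0.1]
opening: 0.0001
```

>>> carry_out:
  series:
    - [0.02,-0.08,-0.03,0,0,0,0]
    - [0.02,-0.08,-0.03,0,0,0,0]
    - [0,0,0,0,0,0,0]

```text
t: 13.85
tool_pos: [0.5444, -0.0109, 0.1869]
tool_rot: [-1.947, -2.465, 0.0]
contact_force: [-0.6, -0.2, -0.2]
opening: 0.0001
```

>>> carry_out:
  series:
    - [0.01,-0.06,-0.03,0,0,0,0]
    - [0.01,-0.06,-0.03,0,0,0,0]
    - [0,0,0,0,0,0,0]

```text
t: 14.15
tool_pos: [0.5449, -0.0138, 0.1854]
tool_rot: [-1.947, -2.465, 0.0]
contact_force: [-0.5, -0.3, -0.5]
opening: -0.0003
```

>>> carry_out:
  series:
    - [0.02,-0.06,-0.03,0,0,0,0]
    - [0.01,-0.06,-0.03,0,0,0,0]
    - [0,0,0,0,0,0,0]

```text
t: 14.45
tool_pos: [0.5456, -0.0169, 0.1839]
tool_rot: [-1.947, -2.465, 0.0]
contact_force: [1.2, -0.7, 0.1]
opening: -0.0001
```

>>> carry_out:
  series:
    - [0.01,-0.06,-0.03,0,0,0,0]
    - [0.01,-0.06,-0.03,0,0,0,0]
    - [0,0,0,0,0,0,0]

```text
t: 14.75
tool_pos: [0.5461, -0.0198, 0.1824]
tool_rot: [-1.947, -2.465, 0.0]
contact_force: [-0.2, -0.3, 0.1]
opening: 0.0004
```

Run:
```python
from h import *
p=wrist("w7");o=ctrl.get_obs();print("jig",injig(o["tool_pos"]))
a=[]
for n in("scene","side"):
    s=ctrl.get_image(n)
    u=proj(s,[*(JO+EY*-.09),.18]).astype(int)
    c=s["frame"][max(0,u[1]-30):u[1]+30,max(0,u[0]-32):u[0]+32].copy();c=cv2.resize(c,None,fx=6,fy=6,interpolation=cv2.INTER_CUBIC)
    v=(proj(s,o["tool_pos"])-[u[0]-32,u[1]-30]+.5)*6-.5;cv2.circle(c,tuple(int(x) for x in v),3,(0,0,255),-1);a.append(c)
cv2.imwrite("pics/c7.png",np.hstack(a))
```

```text
tcp [ 0.5461 -0.0198  0.1824] toolx ang 103.4 z [-3.e-04 -1.e-04 -1.e+00] t 14.75 q [-0.17 -0.1   1.85 -0.    1.4  -0.41] F [-0.24 -0.26  0.08]
jig [ 0.0007516  -0.08796698  0.18244873]
```

View pics/c7.png

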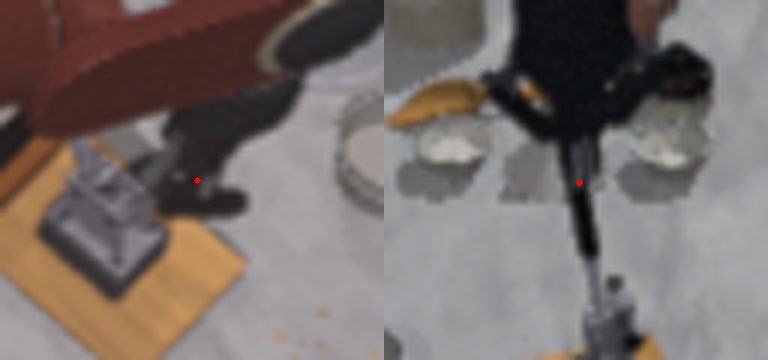

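View pics/w7.png

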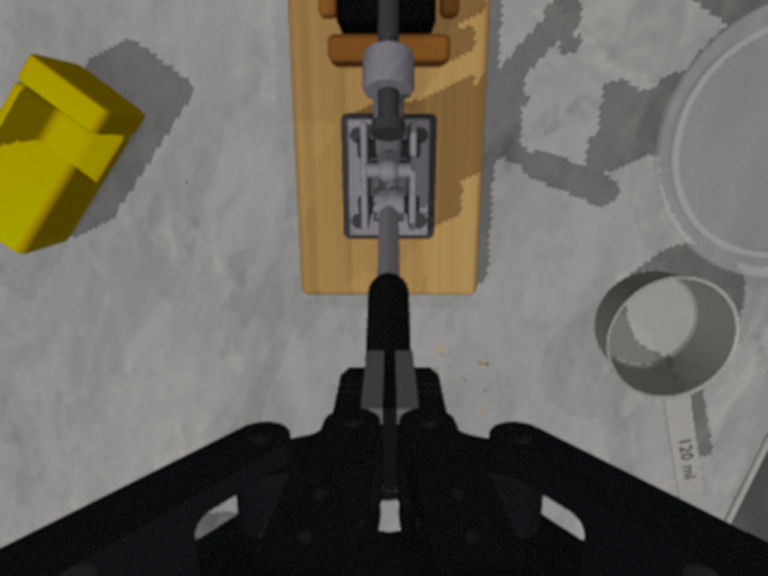

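The w7 picture shows the fingers lined up on the handle, both at column 389, with no force yet. I'll keep feeling along the arc.

>>> carry_out:
  series:
    - [0.02,-0.06,-0.04,0,0,0,0]
    - [0.01,-0.06,-0.04,0,0,0,0]
    - [0,0,0,0,0,0,0]

```text
t: 15.2
tool_pos: [0.5468, -0.0228, 0.1803]
tool_rot: [-1.947, -2.465, 0.0]
contact_force: [0.4, 0.3, -0.5]
opening: 0.0002
```

>>> carry_out:
  series:
    - [0.02,-0.06,-0.04,0,0,0,0]
    - [0.01,-0.06,-0.04,0,0,0,0]
    - [0,0,0,0,0,0,0]

```text
t: 15.5
tool_pos: [0.5476, -0.0258, 0.1783]
tool_rot: [-1.947, -2.465, 0.0]
contact_force: [-0.2, 0.6, -0.2]
opening: 0.0003
```

>>> carry_out:
  series:
    - [0.02,-0.06,-0.04,0,0,0,0]
    - [0.01,-0.06,-0.04,0,0,0,0]
    - [0,0,0,0,0,0,0]

```text
t: 15.8
tool_pos: [0.5483, -0.0288, 0.1763]
tool_rot: [-1.947, -2.465, 0.0]
contact_force: [0.5, -0.0, 0.4]
opening: 0.0002
```

Run:
```python
from h import *
p=wrist("w8")
s=ctrl.get_image("scene");u=(316,215);c=cv2.resize(s["frame"][u[1]-35:u[1]+35,u[0]-45:u[0]+45],None,fx=7,fy=7,interpolation=cv2.INTER_CUBIC);cv2.imwrite("pics/c8.png",c)
q=__import__("pickle").load(open("w7.pkl","rb"))
# predicted grip-start point (55mm, upper surface) in w7/w8 for angles
for nm,P in(("w7",q),("w8",p)):
  for th in(1.2,1.1,1.0,.9,.8):
    a=[]
    for r in(.05,.055):
      X=[*(JO+EY*(-.045-r*np.cos(th)+.008*np.sin(th))),.085+r*np.sin(th)+.008*np.cos(th)];a.append((proj(P,X)+.5)*1.5-.5)
    print(nm,th,np.round(a[1],1))
```

```text
tcp [ 0.5483 -0.0288  0.1763] toolx ang 103.39 z [-4.e-04  0.e+00 -1.e+00] t 15.8 q [-0.19 -0.09  1.85 -0.    1.39 -0.42] F [ 0.5  -0.02  0.39]
w7 1.2 [389.4 251.7]
w7 1.1 [389.4 265. ]
w7 1.0 [389.5 277.1]
w7 0.9 [389.5 287.8]
w7 0.8 [389.5 297.1]
w8 1.2 [389.2 229.4]
w8 1.1 [389.2 243.6]
w8 1.0 [389.2 256.7]
w8 0.9 [389.3 268.3]
w8 0.8 [389.3 278.4]
```

View pics/w8.png

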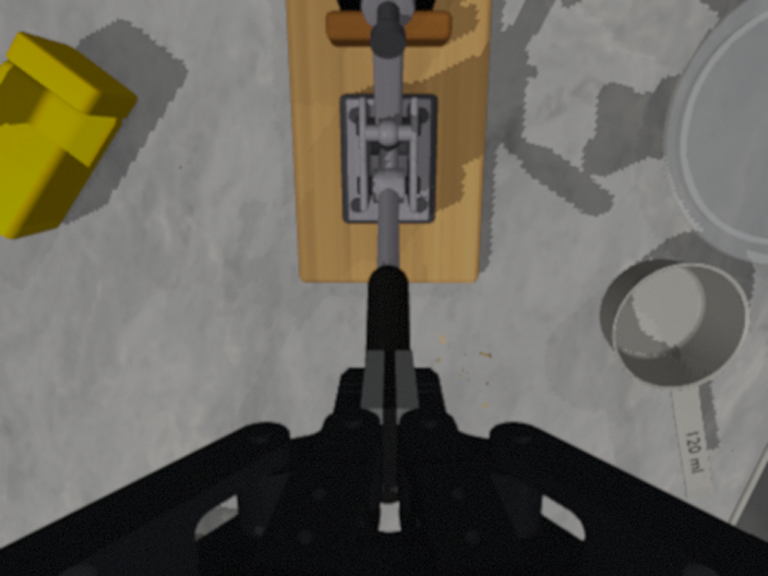

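View pics/c8.png

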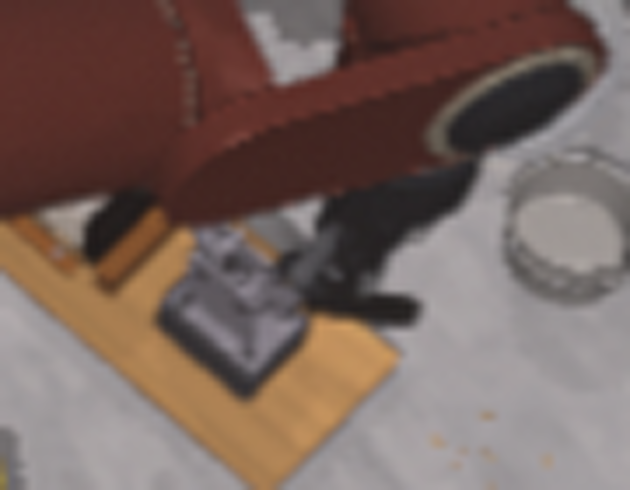

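The handle is already following the fingertips: the grip start moved in the picture, th about 1.01 → 0.91, with light resistance. I'm continuing along the arc.

>>> carry_out:
  series:
    - [0.03,-0.15,-0.14,0,0,0,0]
    - [0.03,-0.15,-0.14,0,0,0,0]
    - [0.03,-0.15,-0.14,0,0,0,0]
    - [0,0,0,0,0,0,0]

```text
t: 16.3
tool_pos: [0.5502, -0.0403, 0.165]
tool_rot: [-1.947, -2.464, 0.001]
contact_force: [-0.3, -1.1, 0.4]
opening: 0.0001
```

>>> carry_out:
  series:
    - [0.04,-0.15,-0.16,0,0,0,0]
    - [0.04,-0.15,-0.16,0,0,0,0]
    - [0,0,0,0,0,0,0]

```text
t: 16.6
tool_pos: [0.5523, -0.0478, 0.1572]
tool_rot: [-1.947, -2.464, 0.001]
contact_force: [-0.5, -0.6, 0.5]
opening: 0.0001
```

>>> carry_out:
  series:
    - [0.03,-0.13,-0.17,0,0,0,0]
    - [0.03,-0.13,-0.17,0,0,0,0]
    - [0,0,0,0,0,0,0]

```text
t: 16.9
tool_pos: [0.5544, -0.0542, 0.1495]
tool_rot: [1.947, 2.465, 0.0]
contact_force: [-0.4, 2.0, 2.6]
opening: -0.0
```

```bash
cat >> h.py <<'E'
def pred(P):
  for th in np.arange(1.1,-.05,-.1):
      r=.055;X=[*(JO+EY*(-.045-r*np.cos(th)+.008*np.sin(th))),.085+r*np.sin(th)+.008*np.cos(th)];print(round(th,2),np.round((proj(P,X)+.5)*1.5-.5,0),end=' ')
  print()
E
python3 - <<'E'
from h import *
p=wrist("w9");pred(p);print(injig(ctrl.get_obs()["tool_pos"]))
E
```

```text
tcp [ 0.5544 -0.0542  0.1495] toolx ang 103.39 z [ 3.e-04 -0.e+00 -1.e+00] t 16.9 q [-0.23 -0.04  1.85  0.    1.34 -0.46] F [-0.44  2.01  2.64]
1.1 [389. 173.] 1.0 [389. 190.] 0.9 [389. 206.] 0.8 [389. 220.] 0.7 [389. 232.] 0.6 [389. 242.] 0.5 [389. 249.] 0.4 [389. 255.] 0.3 [389. 260.] 0.2 [389. 262.] 0.1 [389. 263.] -0.0 [389. 263.] 
[ 0.00081896 -0.12317611  0.14976735]
```

View pics/w9.png

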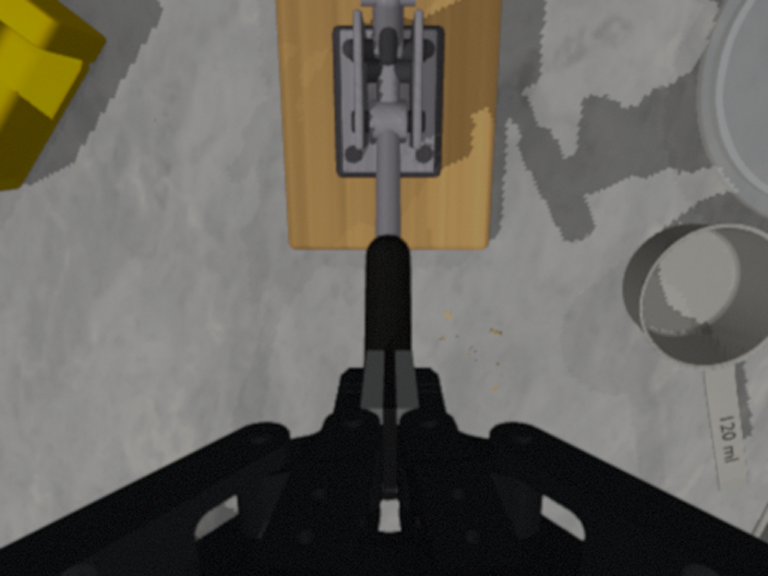

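>>> carry_out:
  series:
    - [0.02,-0.12,-0.19,0,0,0,0]
    - [0.02,-0.12,-0.19,0,0,0,0]
    - [0,0,0,0,0,0,0]

```text
t: 17.25
tool_pos: [0.5557, -0.0604, 0.1403]
tool_rot: [1.946, 2.464, 0.0]
contact_force: [0.8, 0.9, 4.4]
opening: -0.0002
```

>>> carry_out:
  series:
    - [0.02,-0.1,-0.2,0,0,0,0]
    - [0.02,-0.1,-0.2,0,0,0,0]
    - [0,0,0,0,0,0,0]

```text
t: 17.55
tool_pos: [0.5568, -0.0655, 0.1304]
tool_rot: [1.946, 2.464, 0.0]
contact_force: [0.4, -0.0, 4.3]
opening: 0.0001
```

>>> carry_out:
  series:
    - [0.02,-0.08,-0.2,0,0,0,0]
    - [0.02,-0.08,-0.2,0,0,0,0]
    - [0,0,0,0,0,0,0]

```text
t: 17.85
tool_pos: [0.5571, -0.0693, 0.1196]
tool_rot: [1.947, 2.465, -0.001]
contact_force: [0.6, -1.2, 1.5]
opening: -0.0002
```

Run:
```python
from h import *
p=wrist("w10");pred(p);print(injig(ctrl.get_obs()["tool_pos"]))
s=ctrl.get_image("side");cv2.imwrite("pics/s10.png",cv2.resize(s["frame"][130:230,170:300],None,fx=6,fy=6,interpolation=cv2.INTER_CUBIC))
```

```text
tcp [ 0.5571 -0.0693  0.1196] toolx ang 103.39 z [ 0.e+00 -5.e-04 -1.e+00] t 17.85 q [-0.26 -0.    1.86 -0.    1.28 -0.49] F [ 0.6  -1.17  1.5 ]
1.1 [393. 112.] 1.0 [393. 136.] 0.9 [392. 157.] 0.8 [392. 176.] 0.7 [392. 193.] 0.6 [392. 206.] 0.5 [392. 217.] 0.4 [392. 226.] 0.3 [392. 232.] 0.2 [392. 236.] 0.1 [392. 238.] -0.0 [392. 238.] 
[-8.09933140e-05 -1.38460084e-01  1.19625765e-01]
```

View pics/w10.png

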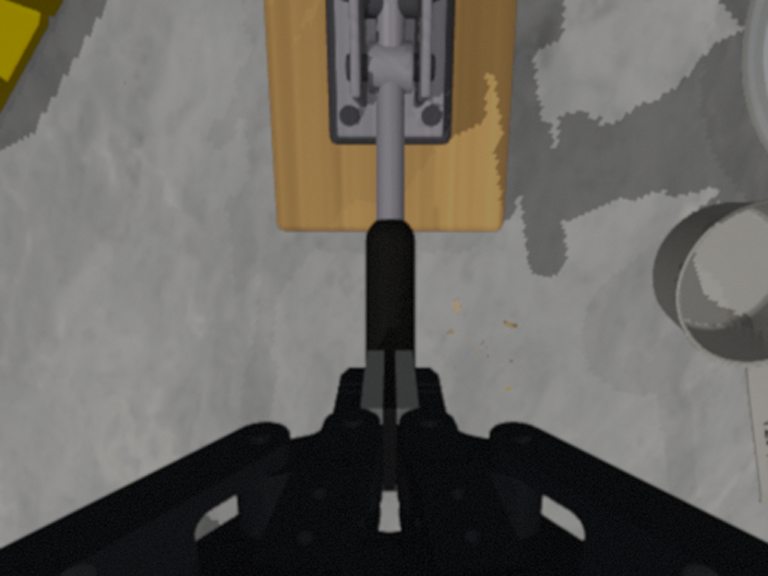

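View pics/s10.png

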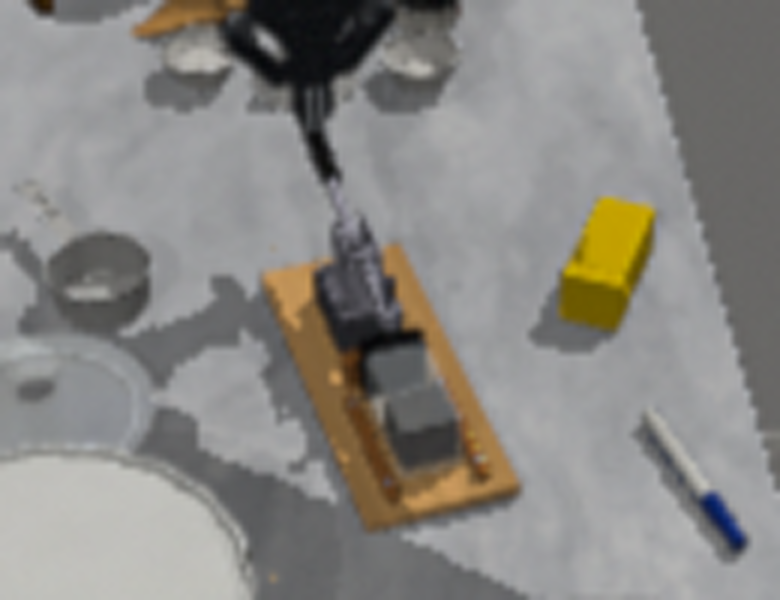

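The arm is nearly down on the lid, the jar hasn't moved and the force is falling towards dead centre. I'll take small steps from here.

>>> carry_out:
  series:
    - [0.01,-0.03,-0.08,0,0,0,0]
    - [0.01,-0.03,-0.08,0,0,0,0]
    - [0,0,0,0,0,0,0]

```text
t: 18.25
tool_pos: [0.5573, -0.0703, 0.1154]
tool_rot: [-1.946, -2.465, 0.001]
contact_force: [0.9, -0.4, 1.4]
opening: -0.0003
```

>>> carry_out:
  series:
    - [0.01,-0.02,-0.08,0,0,0,0]
    - [0,0,0,0,0,0,0]

```text
t: 18.45
tool_pos: [0.5575, -0.0709, 0.1135]
tool_rot: [-1.946, -2.465, 0.001]
contact_force: [0.3, -0.6, 0.7]
opening: 0.0002
```

>>> carry_out:
  series:
    - [0,-0.02,-0.08,0,0,0,0]
    - [0,0,0,0,0,0,0]

```text
t: 18.65
tool_pos: [0.5575, -0.0713, 0.1114]
tool_rot: [-1.946, -2.465, 0.001]
contact_force: [0.6, -0.7, -0.8]
opening: 0.0004
```

The force has dropped to about zero, so it may have gone over centre. I'll look before pressing any further.

Run:
```python
from h import *
p=wrist("w11");pred(p);print(injig(ctrl.get_obs()["tool_pos"]))
s=ctrl.get_image("side");cv2.imwrite("pics/s11.png",cv2.resize(s["frame"][130:230,170:300],None,fx=6,fy=6,interpolation=cv2.INTER_CUBIC))
```

```text
tcp [ 0.5575 -0.0713  0.1114] toolx ang 103.41 z [-1.1e-03  3.0e-04 -1.0e+00] t 18.65 q [-0.26  0.01  1.86 -0.    1.27 -0.49] F [ 0.61 -0.72 -0.79]
1.1 [394. 100.] 1.0 [394. 126.] 0.9 [393. 149.] 0.8 [393. 170.] 0.7 [393. 187.] 0.6 [393. 202.] 0.5 [393. 214.] 0.4 [393. 223.] 0.3 [393. 230.] 0.2 [393. 234.] 0.1 [393. 236.] -0.0 [392. 236.] 
[-1.32459340e-04 -1.40719777e-01  1.11502347e-01]
```

View pics/s11.png

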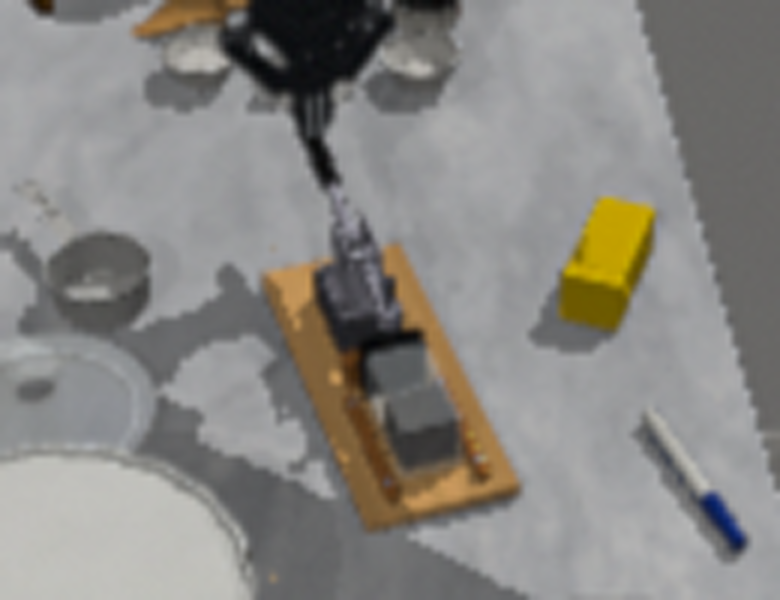

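View pics/w11.png

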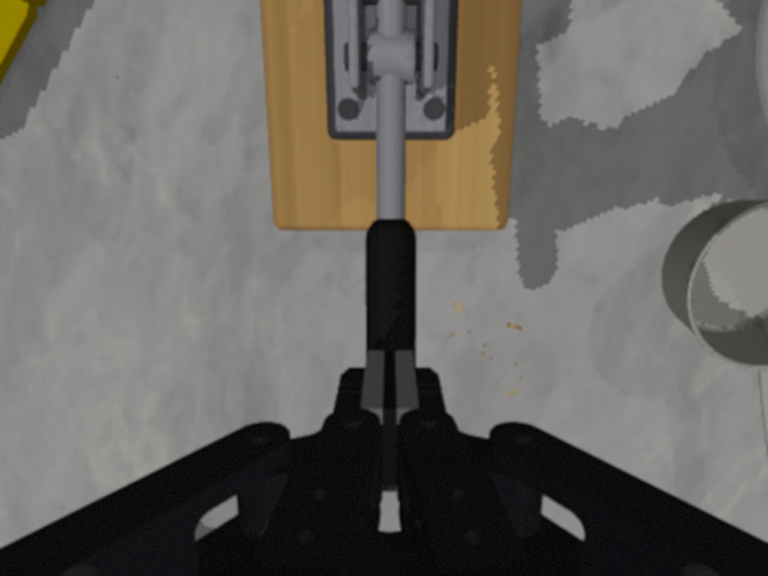

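>>> carry_out:
  series:
    - [0,-0.01,-0.04,0,0,0,0]
    - [0,0,0,0,0,0,0]

```text
t: 18.95
tool_pos: [0.5577, -0.0716, 0.1108]
tool_rot: [-1.947, -2.465, 0.0]
contact_force: [-0.4, 0.3, -0.5]
opening: 0.0001
```

>>> carry_out:
  series:
    - [0,-0.01,-0.04,0,0,0,0]
    - [0,0,0,0,0,0,0]

```text
t: 19.15
tool_pos: [0.5578, -0.0719, 0.1099]
tool_rot: [-1.947, -2.465, 0.0]
contact_force: [-0.8, 0.8, 0.1]
opening: -0.0001
```

>>> carry_out:
  series:
    - [0,-0.01,-0.04,0,0,0,0]
    - [0,0,0,0,0,0,0]

```text
t: 19.35
tool_pos: [0.5578, -0.0721, 0.1089]
tool_rot: [-1.947, -2.465, 0.0]
contact_force: [0.4, 0.4, -0.1]
opening: 0.0004
```

>>> carry_out:
  series:
    - [0,-0.01,-0.04,0,0,0,0]
    - [0,0,0,0,0,0,0]

```text
t: 19.55
tool_pos: [0.5578, -0.0724, 0.1079]
tool_rot: [-1.947, -2.465, 0.0]
contact_force: [-0.0, -0.0, -0.8]
opening: -0.0001
```

>>> carry_out:
  series:
    - [0,-0.01,-0.04,0,0,0,0]
    - [0,0,0,0,0,0,0]

```text
t: 19.75
tool_pos: [0.5579, -0.0727, 0.107]
tool_rot: [1.947, 2.466, -0.0]
contact_force: [0.1, -0.5, 0.6]
opening: -0.0002
```

>>> carry_out:
  series:
    - [0,-0.01,-0.04,0,0,0,0]
    - [0,0,0,0,0,0,0]

```text
t: 19.95
tool_pos: [0.5582, -0.0728, 0.1067]
tool_rot: [1.947, 2.465, 0.001]
contact_force: [-0.4, 1.5, 2.5]
opening: 0.0001
```

There's stiff contact at th of about 0.125: only 0.3 mm of travel and 2.5 N. That follows the zero-force snap, so the handle is at its stop. I'll back off straight up and check that it stays.

>>> carry_out:
  series:
    - [0,0,0.2,0,0,0,0]
    - [0,0,0.4,0,0,0,0]
    - [0,0,0.8,0,0,0,0]
    - [0,0,1,0,0,0,0]
    - [0,0,1,0,0,0,0]
    - [0,0,1,0,0,0,0]
    - [0,0,0,0,0,0,0]

```text
t: 20.65
tool_pos: [0.5603, -0.0736, 0.2216]
tool_rot: [1.942, 2.459, 0.005]
contact_force: [0.3, -0.5, 0.5]
opening: -0.0001
```

>>> carry_out:
  series:
    - [0,0.8,1,0,0,0,0]
    - [-0.1,0.8,1,0,0,0,0]
    - [-0.2,0.8,0.6,0,0,0,0]
    - [-0.2,0.8,0,0,0,0,0]
    - [-0.2,0.8,0,0,0,0,0]
    - [-0.2,0.8,0,0,0,0,0]
    - [0,0,0,0,0,0,0]
    - [0,0,0,0,0,0,0]

```text
t: 21.45
tool_pos: [0.5352, 0.047, 0.2804]
tool_rot: [-1.946, -2.466, 0.001]
contact_force: [0.1, 0.2, 0.3]
opening: 0.0003
```

Run:
```python
from h import *
p=wrist("w12");print(injig(ctrl.get_obs()["tool_pos"]))
for n in("side","scene"):
  s=ctrl.get_image(n);x=s["frame"][130:230,170:300] if n=="side" else s["frame"][105:255,225:345]
  cv2.imwrite(f"pics/{n}12.png",cv2.resize(x,None,fx=4,fy=4,interpolation=cv2.INTER_CUBIC))
  if n=="side":
    for th in(1.1,.2,.12):print(th,(proj(s,[*(JO+EY*(-.045-.126*np.cos(th))),.085+.126*np.sin(th)])-[170,130])*4)
```

```text
tcp [0.5352 0.047  0.2804] toolx ang 103.45 z [-7.e-04 -6.e-04 -1.e+00] t 21.45 q [-0.05 -0.18  1.76 -0.    1.57 -0.29] F [0.11 0.18 0.26]
[ 0.00572234 -0.02084226  0.28053891]
1.1 [212.67335252  40.19527887]
0.2 [199.50605231  72.89875397]
0.12 [199.59603204  79.36235417]
```

View pics/w12.png

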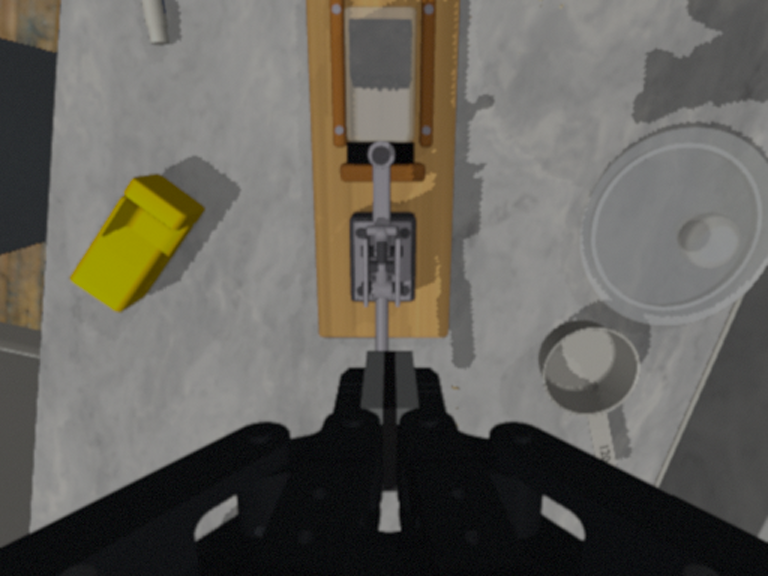

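View pics/side12.png

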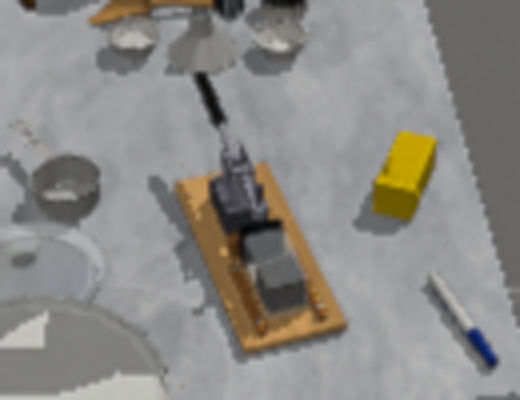

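View pics/scene12.png

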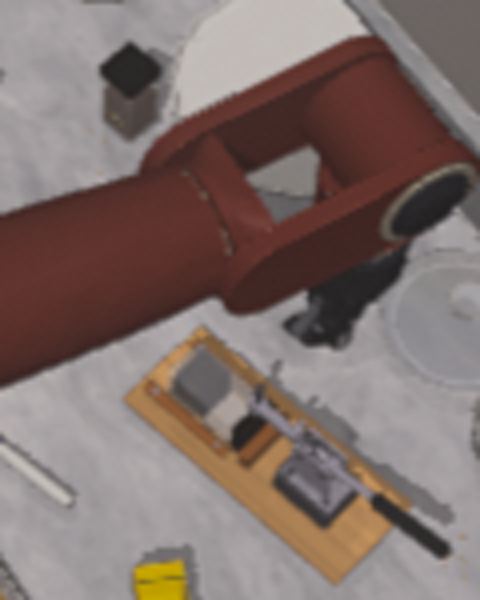

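All three pictures show the handle staying down with nothing touching it. The pad is on the black lid (wrist 381,155), the lid is against the stop, and the bystanders are in place. I'm handing in.

Run:
```python
from h import *
print(ctrl.get_obs()["t"]);print(ctrl.finish_job())
```

```text
21.6
the job is handed in; nothing more can be done
None
```

The jar is clamped in the jig, and I handed the job in at 21.6 s of the 51 s allowed.

**Jar:** I gripped the grey jar near its bottom end and laid it in the channel with the black lid towards the clamp. I then slid it in small steps until it stopped moving against the end stop. The force peaked at about 11.5 N, and I eased off before releasing.

**Clamp:** I pushed the handle down along its arc with the fingers shut. The highest reading was about 4.5 N, and it fell to zero near dead centre. The fingers then met the handle at its stop with about 2.5 N, and I backed off straight away.

**Last checks:**
- The pictures taken about 1.5 s after I let go show the handle still down, the pad on the lid and the lid against the stop.
- The spare jar, the marker and the yellow look-alike near the jig had not moved in those pictures. I did not look again at the label roll, the pinch bowl or the other look-alikes at the end, but the arm did not work near them.
- I couldn't pin down the moment the handle first moved. It gave almost no resistance at the start, so I followed its angle in the wrist pictures. The stop was felt at about 0.125 rad above level, within the expected bend.

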